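# Clip the priority clip onto the work pan that holds the plaster cast

### The arm

A 7-joint arm with a two-finger parallel gripper is mounted at the origin on the work surface. World frame = base frame: x ahead of the robot, y to its left, z up, the work surface at z = 0. Lengths are in mm, angles in rad, forces in N, time in s.
With the tool pointing down it reaches from about 400 to 875 mm from the base axis. Payload 6.5 kg.
Tool frame: the origin (TCP) lies at the very end of the fingers, on their centre line; the grasp point (between the pads) lies 19 mm behind it; z points along the fingers, y is the line along which they close (so a half turn about z gives the same grasp; the last joint's range is limited). The gripper opens to 85 mm and grips with 20 to 120 N. Pads are 22 mm wide; open, the fingers measure 114 mm over their backs; the gripper's body (76 mm by 85 mm) begins 54 mm behind the grasp point. The pads swing forward as they close: fully open they stand 13 mm farther back than shut.
Start: joints at [1.102, 0.536, -0.004, 1.538, 0.003, 1.067, -0.071], TCP at [254.792, -597.972, 231.29] pointing down, gripper open.
Joint ranges: [-2.7, 2.7], [-0.37, 2.16], [-1.27, 1.26], [0.24, 2.4], [-1.31, 4.45], [0.19, 1.91], [-2.76, 2.76]. Speed limits (rad/s): [2.39, 2.39, 3.14, 3.14, 3.14, 3.14, 3.14].

### API

Orientations are given as a unit quaternion [w, x, y, z].
In Python, from workcell import goto, movel, move_j, set_gripper, pause, ik, grab_frame, IKError, close_job, find_in, regions_of, read_time, read_q, read_joint_velocities, read_tau, read_position, read_orientation, read_force, read_moment, read_width, read_finger_force gives the robot as it stands. The module is installed in compiled form; this text tells all that it offers. Calls block until the motion is done:
- goto(position, orientation): joint-space move of the TCP to a pose.
- movel(position, rate=150, orientation=None): straight line of the TCP; orientation=None keeps the orientation; rate is the mean speed in mm/s.
- move_j(angles): joint-space move.
- set_gripper(opening, squeeze=None): finger opening in mm; squeeze is the grip in N (None keeps the last); returns when the fingers have stopped.
- pause(seconds).
- ik(position, orientation): joint angles nearest the present ones, or None.
- grab_frame(name): name is "scene" or "side" or "wrist"; returns a dict with "frame" (480x640x3 uint8, red, green, blue), "vertical_fov" (degrees; the focal length in pixels is half the picture's height over the tangent of half this angle, whatever the lens; pixels are square), "cx", "cy" (the principal point, pixels), "xyz" and "attitude" of the camera in the world; the wrist camera has in their place "tool_from_camera" (4x4, takes a point from camera to tool coordinates, whose origin is the TCP and whose axes are the flange's). Camera axes: x right, y down, z forward; pixel columns grow to the right and rows downward; lengths in mm; the calibration is good to about 2 mm. A picture is of the moment at which its call begins: read the wrist's pose just before it. There is no depth.
A pose or a line that the arm cannot do raises IKError and nothing moves.
- close_job(): hands the job in; it is judged then, once.
Trained networks look in a picture, given as the dict that the camera call returned (one of the last four; its "shot" number tells which), for a name from the list of things; names that differ only in an ending like _2 or _b are one class to them, and where a whole thing is asked for, a point or a joint stands for the part that bears it (a point fixed in the world has none). Each returns a list of dicts, best first, with "score" (0 to 1); they miss things now and then, are a little off and sometimes report something else, mostly with a low value. They report only what shows in the picture. A call takes as long as a camera call. They do not tell look-alikes from the thing itself.
- find_in(label, picture): "rect" ([left, top, right, bottom] in pixels, round what is visible of it).
- regions_of(label, picture): "pixels" (480x640 bool, what is visible of it) and "rect" ([left, top, right, bottom] in pixels, round what is visible of it).
Readings, each from a call of its own:
- read_time(): time.
- read_q(): joint angles.
- read_joint_velocities(): joint speeds.
- read_tau(): joint torques, N m.
- read_position(): TCP position.
- read_orientation(): TCP orientation.
- read_force(): force on the tool from outside, world axes, zero at the start.
- read_moment(): the same for the moment, N m.
- read_width(): finger opening in mm.
- read_finger_force(): force on a finger pad.
Only numpy, scipy, OpenCV 4.12 (cv2) and the standard library are available. Lean on these libraries where they do the work, as an engineer would, in place of code of your own. Each camera call takes 0.05 s, during which the arm holds its last target. There are 200 camera calls.

### The job

Take the red spring clip off its rack and clip it onto the raised end panel of whichever work pan holds the plaster cast, all the width of its jaws on the panel and pushed fully down, so that it grips there by itself. Leave the blue clip on the rack, and the cast and the metal impression tray lying where they are in their pans.

Things in the scene. Friction and masses are not known exactly. Their poses are not given: they have to be found in the camera images.
- clip_red: Sprung clip, red handles up, steel jaws with black tips down; at first fully down on the rack's plate. Origin: midway between the jaw tips, at their lower end. z up; x: direction in which jaws and handles close; y: along the hinge pin. 102 mm tall, jaws 36 mm wide (y), hinge pin 42 mm above the origin, about 85 g. This body is the lever on +x: it tilts 0.22 rad when the clip is squeezed.
- clip_red_grip (a point): Point midway between the handles, 80 mm above the clip's origin. Handles: 46 to 101 mm above the origin, 34 mm wide (y), leaning outwards 0.22 rad each; over their outsides 46 mm at the top, 22 mm at the bottom. Squeezed here along x with 10 N or more they stop upright, 19 mm over their outsides, and the jaw tips open evenly from 8 to 26 mm; let go, the spring shuts them.
- clip_red_throat (a point): Point of the red clip 36 mm above its origin, at the under side of the hinge pin, midway between the jaws: it meets the top edge of the panel when the clip is fully down.
- clip_red_jaw (a joint): Opening of the red clip (rad): 0 when the jaws are parallel and 8 mm apart, as when clipped on the rack or on a panel; 0.44 when the handles are squeezed to the stop; -0.15 when shut on nothing.
- clip_blue: A clip of the same make and size as the red one, with blue handles, clipped on the same rack, 90 mm from it. To be left there.
- rack: Clip rack, does not move: white base 70 mm (x) by 170 mm (y), 12 mm thick, with an upright aluminium plate in its middle, 8 mm thick along x, 170 mm long along y, its top edge 85 mm above the bench. Origin: centre of its underside.
- pan_left: Blue work pan on the robot's left (+y) side, fixed. 180 (x) by 140 mm (y), walls 45 mm high, 4 mm thick. Origin: centre of its underside, z up. In its -x end wall (facing the robot) stands a flat panel 8 mm thick (x), 100 mm wide (y), up to 100 mm above the bench. The pan holds either the plaster cast or the metal tray.
- pan_left_panel (a point): Middle of the top edge of the left pan's panel, 100 mm above the bench; x across the panel's thickness, y along its top edge, z up.
- pan_right: Dull green work pan on the robot's right (-y) side, fixed. 180 (x) by 140 mm (y), walls 45 mm high, 4 mm thick. Origin: centre of its underside, z up. In its -x end wall (facing the robot) stands a flat panel 8 mm thick (x), 100 mm wide (y), up to 100 mm above the bench. The pan holds either the plaster cast or the metal tray.
- pan_right_panel (a point): Middle of the top edge of the right pan's panel, 100 mm above the bench; x across the panel's thickness, y along its top edge, z up.
- cast: Plaster cast of a row of teeth, cream, 64 by 66 mm, 28 mm high, lying loose in one of the two pans. Origin: centre of its underside.
- tray: Steel horseshoe impression tray with a flat handle, 100 by 64 mm, 23 mm high, lying loose in the other pan. Origin: centre of its underside.
There are look-alikes about, which are no part of the job. What is shaped like the pan_left but pink or purple is not meant.

How it is judged (in metres and radians):
At the end, for the whole second after the job is handed in: Red clip grips the panel of the pan holding the cast: throat within 10 mm of the top edge in height, 7 mm of the mid-plane, 34 mm of the panel's middle, upright within 0.15 rad, jaw joint within 0.10 of 0, contact over 1 N, at rest. Blue clip moved under 20 mm, cast and tray under 30 mm (((x of clip_red_throat in the frame of pan_left_panel between -0.007 and 0.007 m and y of clip_red_throat in the frame of pan_left_panel between -0.034 and 0.034 m and z of clip_red_throat in the frame of pan_left_panel between -0.006 and 0.01 m and contact force between clip_red and pan_left above 1 N and horizontal distance between cast and pan_left below 0.05 m) or (x of clip_red_throat in the frame of pan_right_panel between -0.007 and 0.007 m and y of clip_red_throat in the frame of pan_right_panel between -0.034 and 0.034 m and z of clip_red_throat in the frame of pan_right_panel between -0.006 and 0.01 m and contact force between clip_red and pan_right above 1 N and horizontal distance between cast and pan_right below 0.05 m)) and angle between clip_red's own z axis and vertical below 0.15 rad and value of joint clip_red_jaw between -0.1 and 0.1 rad and linear speed of clip_red below 0.02 m/s and distance of clip_blue from where it was at the start of the episode below 0.02 m and distance of each of cast, tray from where it was at the start of the episode below 0.03 m); the robot touches nothing.
It fails at once if the blue clip is moved more than 20 mm (distance of clip_blue from where it was at the start of the episode above 0.02 m).
It fails at once if the plaster cast is moved more than 30 mm (distance of cast from where it was at the start of the episode above 0.03 m).
It fails at once if the impression tray is moved more than 30 mm (distance of tray from where it was at the start of the episode above 0.03 m).
It also fails if it takes over 35 s, if anything falls off the work surface, if the arm or the gripper's body presses on something with over 40 N, if the wrist force passes 120 N, or if a joint passes its speed limit or range.

## Working session

There is one attempt and no reset: what is moved stays moved. The work goes in short steps, each a Python script; the robot and the scene stay as the last script left them, time stands still between calls to the robot, and variables do not carry over. Pictures are saved under pics/ and viewed, at most 10 in all, crops included, and the job is handed in when it is done.

```bash
mkdir -p pics; cat > h.py <<'E'
import numpy as np, cv2
from workcell import *
from scipy.spatial.transform import Rotation as R
def rot(q): return R.from_quat([q[1],q[2],q[3],q[0]]).as_matrix()
def cam(p, pose=None):
    f=p["frame"].shape[0]/2/np.tan(np.radians(p["vertical_fov"])/2)
    if "xyz" in p:
        a=np.array(p["attitude"]); Rm=a if a.shape==(3,3) else rot(a); return f,Rm,np.array(p["xyz"])
    T=np.array(p["tool_from_camera"]); Rt=rot(pose[1]); return f,Rt@T[:3,:3],Rt@T[:3,3]+np.array(pose[0])
def ray(p,u,v,z,pose=None):
    f,Rm,c=cam(p,pose); d=Rm@np.array([(u-p["cx"])/f,(v-p["cy"])/f,1]); return c+d*(z-c[2])/d[2]
def proj(p,X,pose=None):
    f,Rm,c=cam(p,pose); k=Rm.T@(np.array(X)-c); return np.array([p["cx"]+f*k[0]/k[2],p["cy"]+f*k[1]/k[2]])
def save(p,n): cv2.imwrite("pics/"+n,cv2.cvtColor(p["frame"],cv2.COLOR_RGB2BGR))
E
python3 - <<'E'
from h import *
for n in ("scene","side"):
    p=grab_frame(n); save(p,n+"1.png")
    print(n,{k:v for k,v in p.items() if k!="frame"})
    for l in ("clip_red","clip_blue","rack","pan_left","pan_right","cast","tray"):
        print(l,[(np.round(r["rect"]).astype(int).tolist(),round(r["score"],2)) for r in find_in(l,p)][:5])
print(read_position(),read_orientation(),read_time())
E
```

```text
scene {'vertical_fov': 47.18080111748075, 'cx': 323.2396858463336, 'cy': 235.61159054267398, 'xyz': array([1253.63772653,  -81.59693635,  875.68127089]), 'attitude': array([-0.28849327,  0.70049168,  0.60002997, -0.25699623]), 'shot': 1}
clip_red [([301, 214, 319, 263], 0.64)]
clip_blue [([340, 202, 365, 248], 0.58), ([287, 229, 376, 288], 0.38)]
rack [([288, 228, 373, 288], 0.6), ([297, 216, 313, 241], 0.58), ([130, 290, 226, 413], 0.49)]
pan_left [([370, 151, 428, 236], 0.8), ([405, 251, 512, 362], 0.59)]
pan_right []
cast [([445, 304, 483, 340], 0.86)]
tray [([155, 339, 194, 384], 0.59)]
side {'vertical_fov': 54.372060439869394, 'cx': 317.20023878627745, 'cy': 241.97150040765897, 'xyz': array([184.26348674, 603.08964589, 533.55685311]), 'attitude': array([ 0.10998036, -0.18046828,  0.86276699, -0.45931323]), 'shot': 2}
clip_red [([297, 206, 330, 264], 0.75)]
clip_blue [([284, 230, 318, 297], 0.57), ([293, 204, 329, 258], 0.45)]
rack []
pan_left [([360, 196, 464, 272], 0.97), ([273, 330, 455, 478], 0.89), ([61, 288, 217, 403], 0.58)]
pan_right [([244, 163, 336, 220], 0.88), ([282, 230, 316, 298], 0.38)]
cast [([98, 325, 156, 368], 0.67)]
tray [([283, 229, 316, 299], 0.72), ([276, 177, 306, 198], 0.65)]
[ 254.83687051 -597.95929804  231.32019888] [1.67643341e-05 9.79780441e-01 2.00075704e-01 6.54111179e-07] 0.8
```

View pics/scene1.png

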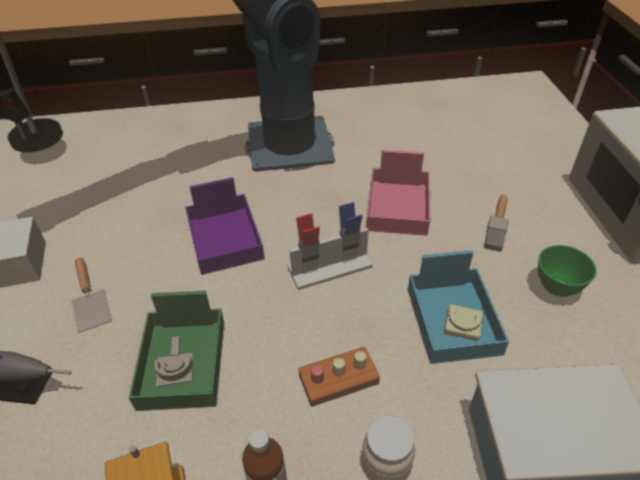

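View pics/side1.png

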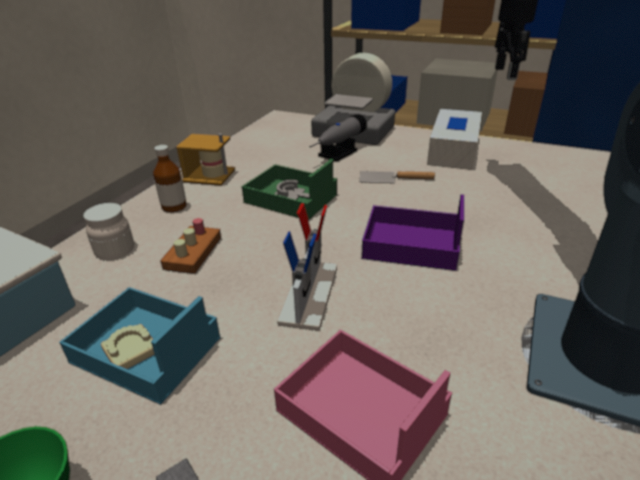

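The scene view shows four pans. The blue one at scene (455,310) is pan_left and holds the cream cast at (464,321). The green one (180,355) is pan_right and holds the tray. The purple (222,230) and pink (400,195) ones are look-alikes. The red clip is at (309,237) on the rack and the blue one is at (350,227). Next I get rough positions and move for a wrist view.

```bash
python3 - <<'E'
from h import *
p=grab_frame("scene")
for n,u,v,z in [("plateA",291,243,85),("plateB",369,233,85),("panelA",421,257,100),("panelB",469,252,100),("redtop",308,224,130),("bluetop",349,211,130)]:
    print(n,ray(p,u,v,z).round())
for k,a,b in (("scene",[280,190,400,290],0),):
    pass
c=p["frame"][190:300,280:400]; d=p["frame"][240:370,400:520]
im=np.hstack([cv2.resize(c,(390,360),interpolation=cv2.INTER_CUBIC),cv2.resize(d,(390,360),interpolation=cv2.INTER_CUBIC)])
cv2.imwrite("pics/crop1.png",im[:,:,::-1])
w=grab_frame("wrist"); print(w["tool_from_camera"].round(3),w["vertical_fov"],w["cx"],w["cy"])
E
```

```text
plateA [468. -41.  85.]
plateB [465. 120.  85.]
panelA [561. 202. 100.]
panelB [563. 297. 100.]
redtop [466.  -5. 130.]
bluetop [441.  82. 130.]
[[-0.00000e+00 -9.47000e-01 -3.22000e-01  8.36380e+01]
 [ 1.00000e+00 -0.00000e+00 -1.00000e-03 -2.43000e-01]
 [ 1.00000e-03 -3.22000e-01  9.47000e-01 -1.41799e+02]
 [ 0.00000e+00  0.00000e+00  0.00000e+00  1.00000e+00]] 67.30868631000203 316.0434754528888 241.58938929410866
```

View pics/crop1.png

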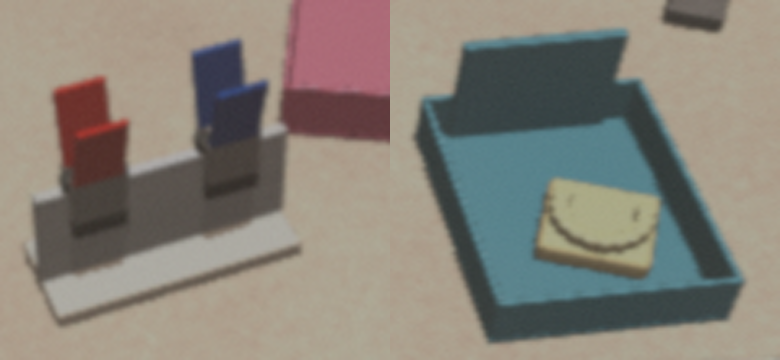

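The crop confirms the red clip at left on the rack and the cast in the blue pan, whose panel stands clear. I move over the rack for a closer view.

```bash
cat >> h.py <<'E'
def down(a): return [0,np.cos(a/2),np.sin(a/2),0]
E
python3 - <<'E'
from h import *
p=grab_frame("scene")
P=[ray(p,290.8,249.6,85),ray(p,368.6,228.8,85),ray(p,422.5,255.9,100),ray(p,473.2,251.6,100)]
for x in P: print(x.round(1))
yr=np.arctan2(*(P[1]-P[0])[1::-1])-np.pi/2; yp=np.arctan2(*(P[3]-P[2])[1::-1])-np.pi/2
print("yaw rack",yr,"panel",yp)
for s in (1,-1):
    for X,y in (([455,0,260],yr),([455,0,110],yr),([562,250,300],yp),([562,250,125],yp)):
        j=ik(X,down(y+s*np.pi/2)); print(s,X,None if j is None else np.round(j,2))
E
```

```text
[486.5 -43.6  85. ]
[452.8 122.2  85. ]
[559.  205.4 100. ]
[563.6 305.5 100. ]
yaw rack 0.2003232171514242 panel -0.04661212553270766
1 [455, 0, 260] [ 0.47  0.22 -0.65  1.97  0.16  1.   -0.05]
1 [455, 0, 110] [ 0.35  0.46 -0.54  2.11  0.38  0.67 -0.24]
1 [562, 250, 300] [ 0.15  0.6  -0.97  1.52  0.5   1.3  -0.93]
1 [562, 250, 125] [ 0.08  0.77 -0.85  1.68  0.67  1.01 -1.05]
-1 [455, 0, 260] [-1.03  0.28  1.11  2.04 -0.3   0.99 -2.71]
-1 [455, 0, 110] [-0.91  0.69  1.09  2.17 -0.88  0.83 -2.19]
-1 [562, 250, 300] [ 0.2   0.64 -1.07  1.52  0.57  1.33  2.17]
-1 [562, 250, 125] [ 0.2   0.89 -1.08  1.67  0.86  1.13  1.97]
```

```bash
python3 - <<'E'
from h import *
goto([475,15,290],down(0.2+np.pi/2)); pause(0.2)
pose=(read_position(),read_orientation()); p=grab_frame("wrist"); save(p,"w1.png")
np.save("w1pose.npy",np.r_[pose[0],pose[1]])
for l in ("clip_red","clip_blue","rack"):
    print(l,[(np.round(r["rect"]).astype(int).tolist(),round(r["score"],2)) for r in regions_of(l,p)][:3])
print(pose,read_time())
E
```

```text
clip_red [([289, 204, 347, 270], 0.91)]
clip_blue [([283, 113, 346, 163], 0.9), ([332, 348, 441, 449], 0.72), ([288, 202, 348, 270], 0.56)]
rack [([283, 92, 346, 269], 0.63)]
(array([475.06995664,  14.48316053, 289.88960926]), array([-9.22837361e-05,  6.33376297e-01,  7.73843946e-01, -7.04422379e-05])) 3.6833
```

View pics/w1.png

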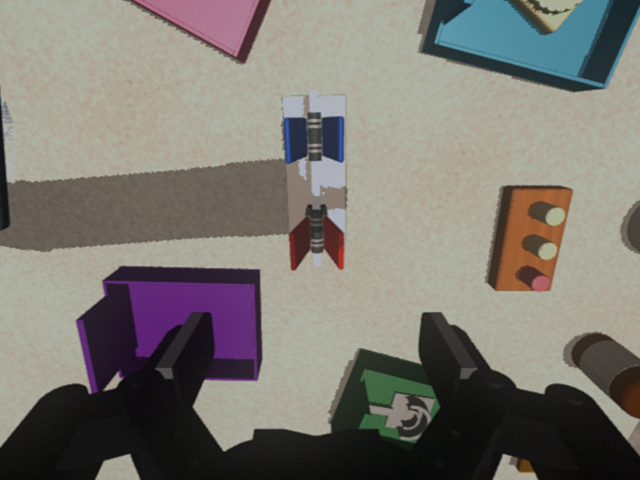

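Wrist view: the rack runs almost vertically, with its plate's top edge from about (314,93) to (317,265). The red clip's hinge is at about (317,232) and the blue one's at (315,137). I compute the grip pose from these.

```bash
python3 - <<'E'
from h import *
p=grab_frame("wrist"); a=np.load("w1pose.npy"); pose=(a[:3],a[3:])
P={k:ray(p,u,v,z,pose) for k,u,v,z in (("pA",314,92,85),("pB",317.5,266,85),("red",317,231,91),("blue",315,137,91),("htopL",291,269,151),("htopR",343.5,268,151),("panelcorner",420,54,45))}
for k,x in P.items(): print(k,x.round(1))
d=P["pA"]-P["pB"]; print("yaw",np.arctan2(d[1],d[0])-np.pi/2, np.hypot(*d[:2])); d=P["blue"]-P["red"];print(np.hypot(*d[:2]),np.arctan2(d[1],d[0])-np.pi/2)
d=P["htopR"]-P["htopL"]; print(np.arctan2(d[1],d[0]),np.hypot(*d[:2]))
print((P["htopR"]+P["htopL"])/2)
E
```

```text
pA [452.8 118.5  85. ]
pB [489. -45.  85.]
red [480.6  -6.   91. ]
blue [461.2  81.1  91. ]
htopL [462.  -25.2 151. ]
htopR [505.2 -15.6 151. ]
panelcorner [545.4 174.4  45. ]
yaw 0.21839781913203282 167.45099634056595
89.31516737475293 0.21969012786540865
0.21932525364779534 44.29693935071601
[483.59474969 -20.38248395 151.        ]
```

```bash
python3 - <<'E'
from h import *
q=down(0.219+np.pi/2)
goto([480.3,-4.8,200],q); movel([480.3,-4.8,111],100)
set_gripper(10,40); pause(0.2)
print(read_width(),read_finger_force(),read_force(),read_position())
movel([480.3,-4.8,270],120)
print(read_width(),read_finger_force(),read_force())
goto([562,200,275],down(-0.047+np.pi/2)); pause(0.2)
pose=(read_position(),read_orientation()); p=grab_frame("wrist"); save(p,"w2.png")
np.save("w2pose.npy",np.r_[pose[0],pose[1]]); print(pose,read_width(),read_time())
s=grab_frame("side"); save(s,"s2.png")
E
```

```text
18.747716424946248 41.06669068336487 [-2.08879054 -0.17611979 11.08767176] [480.45428159  -5.03114524 111.92306315]
18.70429566304404 39.81623589992523 [-0.37362989 -0.42332711 -0.90464142]
(array([562.27645761, 197.93476334, 275.02952155]), array([ 4.55721057e-04,  7.24380867e-01,  6.89399770e-01, -3.30166623e-04])) 18.705679251350396 8.6583
```

View pics/w2.png

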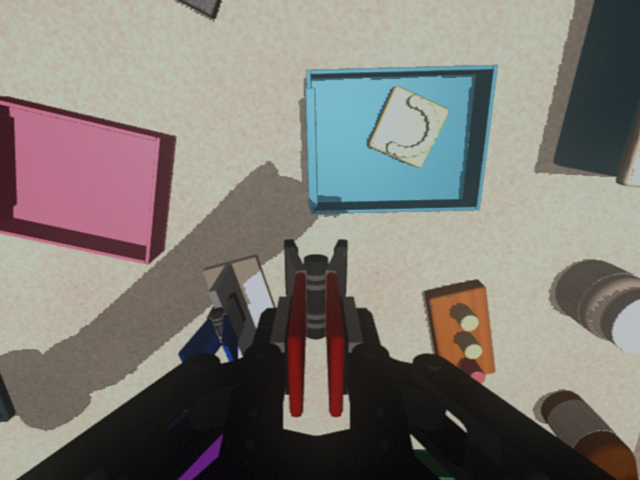

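View pics/s2.png

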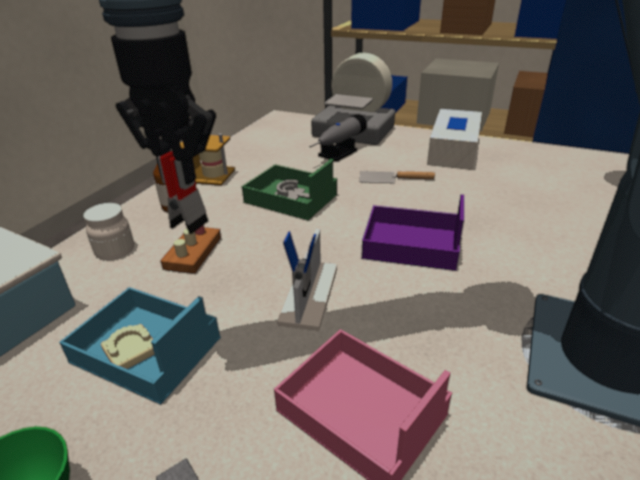

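The clip is held (fingers at 18.7 mm), jaws open at about (290..345, 245), and the blue pan is ahead with its panel at left (310, 90–205). I enlarge the panel.

```bash
python3 - <<'E'
import cv2
i=cv2.imread("pics/w2.png")[60:220,295:355]; i=cv2.resize(i,None,fx=3.7,fy=3.7,interpolation=cv2.INTER_NEAREST)
cv2.imwrite("pics/c2.png",i)
E
```

```text
(no output)
```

View pics/c2.png

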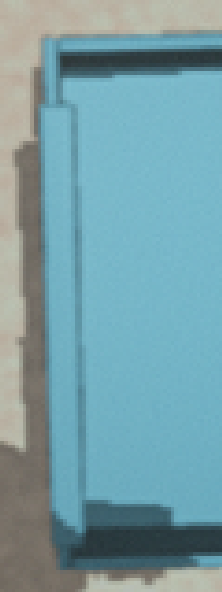

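The top edge strip runs from about (310.7,88) to (312.8,200) in the full picture, 9 px wide, as 8 mm at that height should be.

```bash
python3 - <<'E'
from h import *
p=grab_frame("wrist"); a=np.load("w2pose.npy"); pose=(a[:3],a[3:])
A=ray(p,310.7,88.1,100,pose);B=ray(p,312.8,200,100,pose);d=A-B
print(A.round(1),B.round(1),((A+B)/2).round(1),np.hypot(*d[:2]),np.arctan2(d[1],d[0])-np.pi/2)
# held clip jaw tips at their far (+y) edges, z about origin height
for u,v in ((285,241),(303,241),(329,241),(347,241),(316,258)): print(ray(p,u,v,pose[0][2]-60,pose).round(1))
print(pose[0])
E
```

```text
[563.7 305.2 100. ] [560.5 213.  100. ] [562.1 259.1 100. ] 92.21611963579483 -0.034403734069869074
[545.1 214.1 215. ]
[555.7 213.6 215. ]
[571.1 212.8 215. ]
[581.7 212.3 215. ]
[562.9 202.4 215. ]
[562.27645761 197.93476334 275.02952155]
```

```bash
python3 - <<'E'
from h import *
q=down(-0.042+np.pi/2); x,y=561.6,255.3
goto([x,y,230],q); pause(.2); f0=np.array(read_force())
movel([x,y,170],80); 
for z in (150,138,131,128,127,126,125,124):
    movel([x,y,z],40); f=np.array(read_force())-f0; print(z,f.round(1),np.round(read_position(),1))
    if f[2]>8 or np.hypot(*f[:2])>8: break
s=grab_frame("side"); save(s,"s3.png"); print(read_time())
E
```

```text
150 [-0.1  1.   0.5] [561.6 255.4 149.9]
138 [-0.4  0.7  0. ] [561.4 255.2 137.7]
131 [-0.6  0.7  0.3] [561.4 255.2 130.6]
128 [-1.1  0.5 -0. ] [561.5 255.2 127.8]
127 [0.1 1.5 1.2] [561.7 255.4 127.1]
126 [-1.6  0.9  9.1] [561.8 255.5 127. ]
12.475
```

```bash
python3 - <<'E'
import cv2
i=cv2.imread("pics/s3.png")[150:410,50:280]; cv2.imwrite("pics/s3c.png",cv2.resize(i,None,fx=2.2,fy=2.2,interpolation=cv2.INTER_CUBIC))
E
```

```text
(no output)
```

View pics/s3c.png

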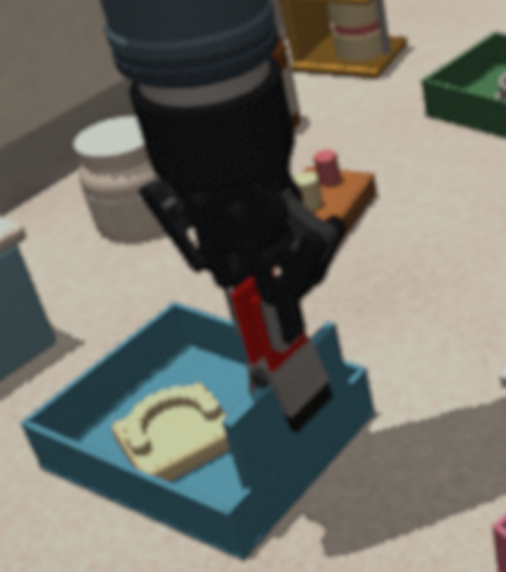

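The clip stands astride the panel, and contact came at TCP height 127.0, exactly where the throat should meet the edge. I release and retreat.

```bash
python3 - <<'E'
from h import *
set_gripper(85); pause(.2); print(read_width(),read_force())
x,y,z=read_position(); movel([x,y,260],120); pause(.2)
s=grab_frame("side"); save(s,"s4.png"); print(read_time())
i=s["frame"][190:410,50:280]; a=cv2.resize(i,(400,383))
s=grab_frame("scene"); i=s["frame"][190:370,280:520]; b=cv2.resize(i,(400,300)); b=np.vstack([b,np.zeros((83,400,3),np.uint8)])
cv2.imwrite("pics/c4.png",np.hstack([a,b])[:,:,::-1])
E
```

```text
84.71665075848223 [ 0.08498145  0.28714368 -0.00385336]
14.8417
```

View pics/c4.png

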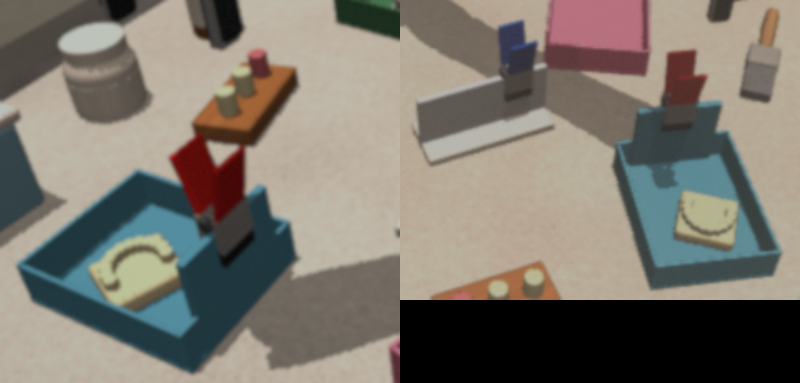

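The red clip sits upright in the middle of the blue pan's panel. The blue clip is still on the rack, and the cast is undisturbed.

```bash
python3 -c "
from workcell import *
print(close_job())"
```

```text
the job is handed in; nothing more can be done
None
```

The red clip is clipped on the panel of the blue left pan, which holds the cast, centred and fully down in the last pictures, and the job was handed in at about 15 s; the hand-in call returned no verdict.

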